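Hold a valve plug level in the inspection lamp's beam

ROBOT

A 7-joint arm with a two-finger parallel gripper is mounted at the origin on the work surface. World frame = base frame: x ahead of the robot, y to its left, z up, the work surface at z = 0. Lengths are in m, angles in rad, forces in N, time in s.
With the tool pointing down it reaches from about 0.35 to 0.9 m from the base axis. Payload 8.1 kg.
Tool frame: the origin (TCP) lies where the fingers leave the gripper's body, on its centre line; the fingertips stand 66 mm ahead of it and the grasp point (between the pads) lies 47 mm ahead of it (arm.tip_reach is the distance from the TCP to the fingertips, in m); z points along the fingers, y is the direction in which the jaws open and shut (so a half turn about z gives the same grasp; the last joint's range is limited). The gripper opens to 92 mm and grips with 3 to 60 N. Pads are 19 mm wide; open, the fingers measure 130 mm over their backs; the gripper's body (75 mm by 190 mm) begins 47 mm behind the grasp point.
Start: joints at [1.171, 0.434, 0.025, 1.573, -0.012, 1.134, -0.075], TCP at [0.183, -0.598, 0.292] pointing down, gripper open.
Joint ranges: [-2.62, 2.62], [-0.44, 2.09], [-1.27, 1.32], [0.08, 2.57], [-1.32, 4.46], [0.12, 2], [-2.74, 2.74]. Speed limits (rad/s): [2.22, 2.22, 3.01, 3.01, 3.14, 3.14, 3.14].

INTERFACE

Orientations are given as a rotation vector (axis times angle).
In Python, from cell import arm gives the robot as it stands.
- The arm moves only by the tool carry_out, never from a script. Its argument "plan" is a list of rows, each a list of 5 numbers: the shift along the world's x, y, z in cm, then the turn about the world's z in rad, then the finger opening in cm, from 0 to 9.18. In form: [[tx, ty, tz, spin, fingers], ...]. A call has 1 to 20 rows; each row is the pose to reach, as a shift and turn from the pose measured when the call began; what a row does not reach only later rows make up. A row lasts 1/10 s, in which the tool goes at most 50 mm and 8.59 degrees, less where a joint would pass 70% of its speed; a pose out of reach is approached as far as the arm can. A call with a gripper value outside its range is refused whole. The fingers move at their own pace and stop on an object; "squeeze" is the grip in N (left out, the last holds). Time passes only in rows, so rows that repeat a pose let the fingers close. It gives the time, the measured TCP pose, the force and the opening at its end, in the units of the state.
- arm.observe(): the state, without advancing time (a new reading comes with each control period).
- arm.get_image(name): name is "scene" or "side" or "wrist"; returns (picture, depth): 400x640x3 uint8, red, green, blue; 400x640 float32, m along the optical axis (not along the pixel's ray), 0 where there is no reading.
- arm.get_calibration(name): a dict with "intrinsics" (3x3 intrinsics, pixels), "D" ([k1, k2, p1, p2, k3] as OpenCV has them; the pictures are not rectified), "rvec" (rotation vector, rad) and "tvec" (3), from world to camera coordinates, as OpenCV has them; the wrist camera has in their place "tool_from_camera" (4x4, takes a point from camera to tool coordinates, whose origin is the TCP and whose axes are the flange's). Camera axes: x right, y down, z forward; pixel columns grow to the right and rows downward; lengths in m; the calibration is good to about 2 mm. A picture is of the moment at which its call begins: read the wrist's pose just before it. get_calibration takes no time and is no camera call.
- arm.sign_off(): hands the job in, once; it reports no verdict.
The state is a dict: "clock": time; "joints": joint angles; "dq": joint speeds; "joint_efforts": joint torques, N m; "position": TCP position; "ee_rot": TCP orientation; "force": force on the tool from outside, world axes, zero at the start; "ft_torque": the same for the moment, N m; "width": opening from 0.0 (shut) to 1.0 (fully open).
Only numpy, scipy, OpenCV 4.12 (cv2) and the standard library are available. Lean on these libraries where they do the work, as an engineer would, in place of code of your own. Each camera call takes 0.05 s, during which the arm holds its last target. There are 200 camera calls.

TASK

Swing the stiff lamp on its post round until it points squarely at the valve that has the plug in it, and let go of it there. Then take the plug by its stem, lift it straight up out of its valve into the lamp's beam, so that its disc is level and at the height of the middle of the lens, and finish while holding it there, steady, above its valve and touching nothing else. Never tip the plug over, and leave the tools and the loose ring on the bench alone.

Things in the scene. Friction and masses are not known exactly. Their poses are not given: they have to be found in the camera images.
- lamp (a joint): turn of the lamp about its upright post, rad. Grows anticlockwise seen from above; at 0 the lamp points along the -y axis of the post's foot (lamp_post). Range -1.9 to 0.6. It starts between -1.6 and -1.1 (pointing roughly towards the robot's side, short of the valves), so it must be swung anticlockwise. The joint is stiff (about 0.45 N m of friction, 3 to 4 N at the grip) and stays where it is left; no spring.
- lamp_post: fixed lamp stand: round steel foot 100 mm across and 18 mm thick, upright post 22 mm thick with a black hub 38 mm across up to 210 mm high. The lamp is carried on it. Origin: centre of the foot's underside on the bench, on the turning axis; z up. Its place and yaw vary.
- lamp_hinge (a point): point on the lamp's upright turning axis at the height of the beam (190 mm above the bench). Its x axis turns with the lamp and points along the beam; z up.
- lamp_lens (a point): centre of the round lens at the front of the lamp, 185 mm out from the turning axis, 190 mm above the bench. x points out of the lens along the level beam (straight away from the turning axis), z up, y to the left of the beam. The lamp is a horizontal grey cylinder 60 mm thick (64 mm at the rim), reaching from 105 to 185 mm out from the axis, on a flat aluminium bar.
- lamp_grip (a point): the place to hold on the lamp's black upright handle: a round peg 16 mm thick, 140 mm out from the turning axis, standing on top of the lamp from 220 mm to its top at 271 mm above the bench. This point is on the peg's axis, 252 mm above the bench (19 mm below its top). x along the beam, z up.
- valve: fixed cast-iron valve body with the plug in it: 72 mm high, round top flange 120 mm across with six bolt holes, a short flanged pipe stub towards its +x. Straight open recess in the top, 76 mm across and 20 mm deep, on whose flat floor (52 mm above the bench) the plug stands. Origin: centre of its underside on the bench; z up. It may stand in the nearer or the farther of the two places from the lamp.
- valve_mouth (a point): centre of the recess's mouth, 72 mm above the bench, on the axis of the valve with the plug.
- empty_valve: a second fixed valve body of exactly the same shape, without a plug: not the one to use.
- plug: loose bright-steel valve plug, about 0.5 kg (varies from 0.4 to 0.65): a disc 62 mm across, 22 mm high with sloping shoulders, with an upright round stem 16 mm thick rising from it on its axis to 95 mm above its underside. Stands upright in the valve's recess, 7 mm of room all round, up to 3 mm off-centre; the stem's top is then 147 mm above the bench. Origin: centre of the disc's underside; z along the stem. Take it by the stem, 60 to 90 mm above the origin.
- plug_disc (a point): middle of the plug's disc, on its axis, 10 mm above its underside: the point that belongs in the middle of the beam. Same axes as the plug.
- screwdriver: loose screwdriver with green handle lying on the bench; leave alone. Origin: its underside at the middle.
- wrench: loose steel wrench lying on the bench; leave alone. Origin: its underside at the middle.
- spacer: loose steel ring 68 mm across, 14 mm high, lying on the bench; leave alone. Origin: centre of its underside.
Things that resemble listed ones, but are neither listed nor needed, are in the scene too. There is more than one size of the plug; the one meant has the size given above. Leave any blue look-alike of the valve alone.

How it is judged:
By the outcome, as a careful person would: the job done as asked, in the order asked, and still so for the second after the job is handed in, while the arm keeps its last pose, push and grip.
It also fails if it takes over 48 s, if anything falls off the work surface, if the arm or the gripper's body presses on something with over 40 N, if the wrist force passes 120 N, or if a joint passes its speed limit or range.

## Working session

There is one attempt and no reset: what is moved stays moved. The work goes in short steps, Python scripts to look and compute and a tool call to move; the robot and the scene stay as the last step left them, time stands still between calls to the robot, and variables do not carry over. Pictures are saved under pics/ and viewed, about 8 in all and at most 12, crops included, and the job is handed in when it is done.

Besides the shell and the picture viewer there is one more tool, called after ">>>" as name([rows], argument=value, ...), one row to a line, values as JSON. carry_out: Moves the arm, as the interface text tells. Its arguments: {"type":"object","properties":{"plan":{"type":"array"},"squeeze":{"type":"number"}},"required":["plan"]}

```bash
ls; mkdir -p pics; cat > h.py <<'E'
import numpy as np, cv2
from cell import arm
def grab(n,tag):
    s=arm.observe(); im,d=arm.get_image(n)
    np.savez(f'pics/{tag}.npz',im=im,d=d,pos=s['position'],rot=s['ee_rot'])
    cv2.imwrite(f'pics/{tag}.png',im[:,:,::-1]); return im,d,s
def pose(n,s=None):
    c=arm.get_calibration(n)
    if n=='wrist':
        T=np.eye(4);T[:3,:3]=cv2.Rodrigues(np.array(s['ee_rot'],float))[0];T[:3,3]=s['position']
        T=T@np.array(c['tool_from_camera']);return c,T[:3,:3],T[:3,3]
    R=cv2.Rodrigues(np.array(c['rvec'],float))[0];return c,R.T,-R.T@np.array(c['tvec'],float).ravel()
def rays(n,px,s=None):
    c,R,o=pose(n,s)
    u=cv2.undistortPoints(np.array(px,float).reshape(-1,1,2),np.array(c['intrinsics'],float),np.array(c['D'],float)).reshape(-1,2)
    return o,np.c_[u,np.ones(len(u))]@R.T
def onplane(n,px,z,s=None):
    o,r=rays(n,px,s);return o+r*((z-o[2])/r[:,2])[:,None]
def cloud(n,d,s=None):
    v,u=np.mgrid[:d.shape[0],:d.shape[1]]
    o,r=rays(n,np.stack([u,v],-1).reshape(-1,2),s)
    return (o+r*d.reshape(-1,1)).reshape(d.shape+(3,))
E
python3 - <<'E'
from h import *
ims=[grab(n,n+'0')[0] for n in('scene','side')]
for n in ('scene','side'):print(n,pose(n)[2],arm.get_calibration(n)['intrinsics'])
print(arm.observe())
E
```

```text
pics
scene [ 0.88187443 -0.6747111   1.07061731] [[461.33443021   0.         322.10057857]
 [  0.         461.33443021 206.05087294]
 [  0.           0.           1.        ]]
side [0.30190607 0.6635337  0.87151089] [[413.94478704   0.         325.7242063 ]
 [  0.         413.94478704 196.93902951]
 [  0.           0.           1.        ]]
{'clock': 0.1, 'joints': array([ 1.17138031,  0.43513545,  0.02499424,  1.57400717, -0.01160014,
        1.13401274, -0.07506866]), 'dq': array([-0.00038164, -0.00081339, -0.00026155, -0.003329  ,  0.00119749,
        0.00079269, -0.00031037]), 'joint_efforts': array([ 3.04103654e-03, -6.69133902e+01,  9.88085009e-01, -3.15147364e+01,
       -6.05705939e-02,  3.75026988e-02,  5.31902901e-05]), 'position': array([ 0.18263531, -0.59733147,  0.29153431]), 'ee_rot': array([-3.10571247e+00, -4.64236247e-01,  5.40473015e-04]), 'force': array([ 0.82243041, -0.2591913 ,  0.67930072]), 'ft_torque': array([-0.00062573,  0.05543119,  0.06827952]), 'width': 0.9990084394674263}
```

View pics/scene0.png

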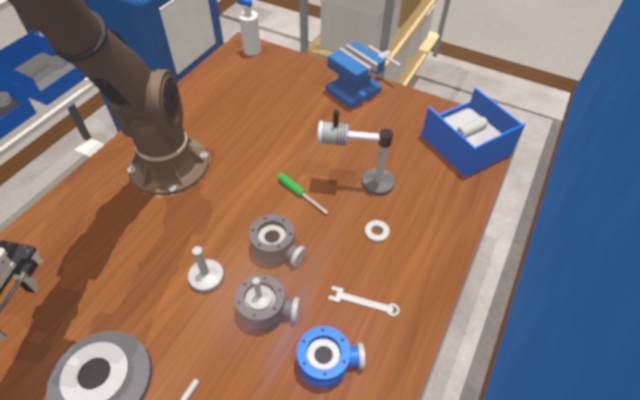

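View pics/side0.png

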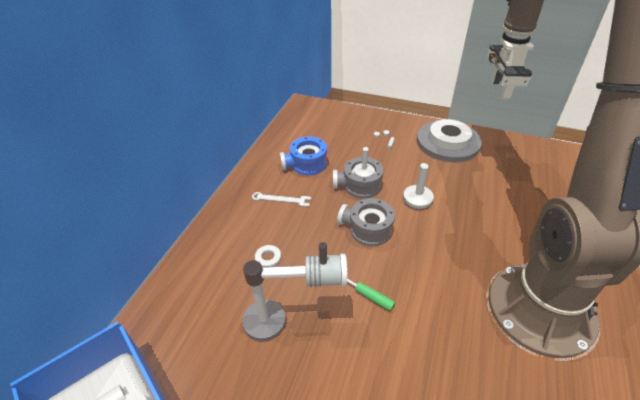

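The scene view shows the lamp foot at (378,181), hub at (385,138), handle at (336,120), the plugged valve at (262,303) with its stem top at (257,283), and the empty valve at (272,238). The larger look-alike plug is at (205,270). In the side view, the plugged valve is at (363,180), the handle at (323,253) and the hub at (254,275).

```bash
cat > m.py <<'E'
from h import *
def circ(P):
    A=np.c_[2*P[:,:2],np.ones(len(P))];x=np.linalg.lstsq(A,(P[:,:2]**2).sum(1),rcond=None)[0]
    return x[:2],np.sqrt(x[2]+x[:2]@x[:2])
E
python3 - <<'E'
from m import *
G={'scene':dict(hub=(385,138,.21),peg=(336,114,.271),foot=(378,181,.018),valve=(262,298,.072),stem=(256,281,.147),empty=(272,235,.072),big=(198,250,.15)),
'side':dict(hub=(254,270,.21),peg=(323,245,.271),foot=(264,320,.018),valve=(363,172,.072),stem=(365,150,.147),empty=(372,216,.072),big=(424,167,.15))}
for n in G:
    f=np.load(f'pics/{n}0.npz');C=cloud(n,f['d']);hsv=cv2.cvtColor(f['im'],cv2.COLOR_RGB2HSV)
    for k,(u,v,z) in G[n].items():
        p=onplane(n,[(u,v)],z)[0]
        near=np.hypot(*(C[...,:2]-p[:2]).transpose(2,0,1))
        R={'foot':.07,'valve':.08,'empty':.08}.get(k,.035)
        Q=C[(near<R)&(f['d']>0)]
        top=Q[Q[:,2]>.03] if R<.05 else Q
        zt=np.percentile(top[:,2],97) if len(top) else 0
        S=Q[abs(Q[:,2]-z)<.008]
        print(n,k,'ray',p.round(3),'ztop',zt.round(3),'n',len(S),'mean',S.mean(0).round(4) if len(S) else '', 'bbmid',((S.max(0)+S.min(0))/2).round(4)[:2] if len(S) else '', np.ptp(S,axis=0).round(3)[:2] if len(S) else '')
E
```

```text
scene hub ray [0.618 0.227 0.21 ] ztop 0.212 n 123 mean [0.6152 0.2425 0.2097] bbmid [0.6143 0.2438] [0.037 0.034]
scene peg ray [0.488 0.185 0.271] ztop 0.268 n 31 mean [0.4852 0.1928 0.2689] bbmid [0.4854 0.195 ] [0.012 0.018]
scene foot ray [0.615 0.242 0.018] ztop 0.211 n 578 mean [0.6163 0.2386 0.0179] bbmid [0.6142 0.2444] [0.1   0.098]
scene valve ray [ 0.533 -0.28   0.072] ztop 0.1 n 1506 mean [ 0.5288 -0.2835  0.0717] bbmid [ 0.5265 -0.2788] [0.119 0.12 ]
scene stem ray [ 0.525 -0.281  0.147] ztop 0.147 n 44 mean [ 0.5255 -0.2812  0.146 ] bbmid [ 0.5254 -0.2804] [0.016 0.017]
scene empty ray [ 0.459 -0.113  0.072] ztop 0.074 n 888 mean [ 0.4553 -0.1097  0.0715] bbmid [ 0.4543 -0.1064] [0.119 0.121]
scene big ray [ 0.361 -0.277  0.15 ] ztop 0.136 n 0 mean  bbmid  
side hub ray [0.603 0.252 0.21 ] ztop 0.211 n 265 mean [0.6088 0.2486 0.2094] bbmid [0.6099 0.2472] [0.037 0.038]
side peg ray [0.478 0.196 0.271] ztop 0.27 n 60 mean [0.4795 0.1958 0.2695] bbmid [0.4798 0.1938] [0.015 0.016]
side foot ray [0.605 0.252 0.018] ztop 0.21 n 1151 mean [0.605  0.253  0.0174] bbmid [0.6093 0.2469] [0.097 0.1  ]
side valve ray [ 0.519 -0.264  0.072] ztop 0.118 n 769 mean [ 0.5209 -0.2729  0.0718] bbmid [ 0.523  -0.2811] [0.119 0.123]
side stem ray [ 0.519 -0.273  0.147] ztop 0.147 n 26 mean [ 0.5209 -0.2782  0.1462] bbmid [ 0.5208 -0.2805] [0.014 0.021]
side empty ray [ 0.447 -0.096  0.072] ztop 0.074 n 807 mean [ 0.4487 -0.1024  0.0717] bbmid [ 0.4497 -0.1062] [0.119 0.122]
side big ray [ 0.345 -0.247  0.15 ] ztop 0.135 n 0 mean  bbmid
```

Axis ≈ (0.612, 0.2455), peg ≈ (0.4825, 0.194) at r = 0.139, which matches the 0.140 given. The plugged valve is ≈ (0.525, -0.280), and its stem top at 0.147 also matches. Next I move above the peg with the jaws along the tangent.

>>> carry_out([
  [2.5,3.5,3,0,9.18],
  [5.5,7,6,0,9.18],
  [8.5,11,8,0,9.18],
  [11.5,15,8,0,9.18],
  [14.5,19,8,0,9.18],
  [17.5,23,8,0,9.18],
  [20.5,27,8,0,9.18],
  [23.5,31,8,0,9.18],
  [26.5,35,8,0.04,9.18],
  [27,39.5,8,0.08,9.18],
  [27.3,44,8,0.08,9.18],
  [27.6,48.5,8,0.08,9.18],
  [28,53,8,0.08,9.18],
  [28.4,57.5,8,0.08,9.18],
  [28.8,62,8,0.08,9.18],
  [29.2,66.5,8,0.08,9.18],
  [29.6,71,8,0.08,9.18],
  [29.9,75,8,0.08,9.18],
  [30,78.5,8,0.08,9.18],
  [30,79.1,8,0.08,9.18],
], squeeze=20)

```text
clock: 2.1
position: [0.4815, 0.1983, 0.3713]
ee_rot: [-3.081, -0.597, 0.001]
force: [-0.4, 0.2, -0.5]
width: 1.002
```

>>> carry_out([
  [0,0,0,0,9.18],
  [0,0,0,0,9.18],
])

```text
clock: 2.3
position: [0.4814, 0.1978, 0.3709]
ee_rot: [-3.081, -0.597, 0.003]
force: [1.2, -0.3, 0.1]
width: 0.998
```

```bash
python3 - <<'E'
from m import *
im,d,s=grab('wrist','w1');s=dict(s);print(s['clock'],s['position'],s['ee_rot'],s['joints'].round(2))
C=cloud('wrist',d,s);M=(d>0)&(abs(C[...,2]-.27)<.008)&(np.hypot(C[...,0]-.4825,C[...,1]-.194)<.03)
P=C[M];v,u=np.nonzero(M);print(len(P),P.mean(0) if len(P) else '',np.ptp(P,axis=0) if len(P) else '',u.mean(),v.mean())
E
```

```text
2.3 [0.48136311 0.19781573 0.3709057 ] [-3.08087038e+00 -5.97170409e-01  2.81175607e-03] [-0.07  0.26 -0.53  1.67  0.13  1.25 -1.81]
599 [0.48271838 0.19521108 0.2695386 ] [0.0154529  0.01576956 0.01032286] 324.58430717863104 228.89983305509182
```

Wrist depth puts the peg at (0.4827, 0.1952), which agrees with the earlier fix. Now I descend and close.

>>> carry_out([
  [0.1,-0.3,-2,0,9.18],
  [0.1,-0.3,-4,0,9.18],
  [0.1,-0.3,-6,0,9.18],
  [0.1,-0.3,-7,0,9.18],
  [0.1,-0.3,-7.2,0,9.18],
  [0.1,-0.3,-7.2,0,6],
  [0.1,-0.3,-7.2,0,3],
  [0.1,-0.3,-7.2,0,1],
  [0.1,-0.3,-7.2,0,1],
  [0.1,-0.3,-7.2,0,1],
  [0.1,-0.3,-7.2,0,1],
  [0.1,-0.3,-7.2,0,1],
  [0.1,-0.3,-7.2,0,1],
], squeeze=20)

```text
clock: 3.65
position: [0.4826, 0.1942, 0.299]
ee_rot: [-3.082, -0.595, 0.002]
force: [-0.3, -0.5, 0.7]
width: 0.353
```

```bash
python3 - <<'E'
from m import *
s=arm.observe();p=s['position'];print(s['clock'],p,s['force'].round(2),s['width']*91.8)
c=np.array([.612,.2455]);v=p[:2]-c;r=np.hypot(*v);a0=np.arctan2(v[1],v[0]);t=np.array([.525,-.28])-c;a1=np.arctan2(t[1],t[0])
print(r,np.degrees([a0,a1]),a1-a0)
for k in range(1,19):
    f=k/18;a=a0+(a1-a0)*f;q=c+r*np.array([np.cos(a),np.sin(a)])-p[:2];print((q*100).round(1),round((a1-a0)*f,2))
E
```

```text
3.65 [0.48258842 0.19416196 0.29899984] [-0.28 -0.55  0.7 ] 32.42543906051576
0.13922266825144286 [-158.36159205  -99.40042864] 1.0290664322927998
[ 0.3 -0.7] 0.06
[ 0.7 -1.4] 0.11
[ 1.1 -2.1] 0.17
[ 1.5 -2.8] 0.23
[ 2.  -3.4] 0.29
[ 2.5 -4.1] 0.34
[ 3.  -4.6] 0.4
[ 3.6 -5.2] 0.46
[ 4.2 -5.7] 0.51
[ 4.8 -6.2] 0.57
[ 5.5 -6.6] 0.63
[ 6.2 -7. ] 0.69
[ 6.9 -7.4] 0.74
[ 7.6 -7.7] 0.8
[ 8.4 -8. ] 0.86
[ 9.1 -8.3] 0.91
[ 9.9 -8.4] 0.97
[10.7 -8.6] 1.03
```

Still closing, at 32 mm.

>>> carry_out([
  [0,0,0,0,1],
  [0,0,0,0,1],
  [0,0,0,0,1],
  [0,0,0,0,1],
  [0,0,0,0,1],
  [0,0,0,0,1],
], squeeze=20)

```text
clock: 4.25
position: [0.4825, 0.1942, 0.299]
ee_rot: [-3.081, -0.596, 0.002]
force: [-0.1, 0.8, -0.9]
width: 0.17
```

Gripped at 15.6 mm. Now I swing along the arc.

>>> carry_out([
  [0.3,-0.7,0,0.06,1],
  [0.7,-1.4,0,0.11,1],
  [1.1,-2.1,0,0.17,1],
  [1.5,-2.8,0,0.23,1],
  [2.0,-3.4,0,0.29,1],
  [2.5,-4.1,0,0.34,1],
  [3.0,-4.6,0,0.4,1],
  [3.6,-5.2,0,0.46,1],
  [4.2,-5.7,0,0.51,1],
  [4.8,-6.2,0,0.57,1],
  [5.5,-6.6,0,0.63,1],
  [6.2,-7.0,0,0.69,1],
  [6.9,-7.4,0,0.74,1],
  [7.6,-7.7,0,0.8,1],
  [8.4,-8.0,0,0.86,1],
  [9.1,-8.3,0,0.91,1],
  [9.9,-8.4,0,0.97,1],
  [10.7,-8.6,0,1.03,1],
  [10.7,-8.6,0,1.03,1],
  [10.7,-8.6,0,1.03,1],
], squeeze=20)

```text
clock: 6.25
position: [0.59, 0.1087, 0.299]
ee_rot: [-2.391, -2.035, 0.002]
force: [2.8, 4.2, -2.1]
width: 0.171
```

```bash
python3 - <<'E'
from m import *
for n in ('scene','side'):
    im,d,s=grab(n,n+'1')
    C=cloud(n,d)
    # bar/lamp body points: heights .2-.225 etc.
    for lab,z0,z1 in(('lamp',.19,.226),('hub',.2,.215)):
        c=np.array([.612,.2455]);r=np.hypot(C[...,0]-c[0],C[...,1]-c[1])
        M=(d>0)&(C[...,2]>z0)&(C[...,2]<z1)&((r<.025) if lab=='hub' else (r>.1)&(r<.19))
        P=C[M];print(n,lab,len(P),P.mean(0).round(4),((P.max(0)+P.min(0))/2).round(4))
print(arm.observe()['position'],arm.observe()['width'])
E
```

```text
scene lamp 586 [0.5976 0.0878 0.21  ] [0.591  0.0994 0.2079]
scene hub 17 [0.6084 0.2392 0.209 ] [0.6098 0.2398 0.2084]
side lamp 779 [0.5785 0.1171 0.2097] [0.5855 0.1068 0.2079]
side hub 278 [0.6085 0.2491 0.2091] [0.61   0.2462 0.2066]
[0.58970306 0.10885068 0.29904809] 0.17313242642167204
```

Swung into place. Next I let go, rise, and check the lamp's direction.

>>> carry_out([
  [0,0,0,0,3],
  [0,0,0,0,5],
  [0,0,0,0,5],
  [0,0,0,0,5],
  [0,0,0,0,5],
  [0,0,1.5,0,5],
  [0,0,4,0,5],
  [0,0,7,0,5],
  [0,-3,9,0,5],
  [-1,-8,9,-0.1,5],
  [-2,-13,9,-0.2,5],
  [-3,-18,9,-0.3,5],
  [-3.5,-22,9,-0.4,5],
  [-4,-26,9,-0.5,5],
  [-4.5,-30,8,-0.6,5],
  [-5.5,-33,6,-0.7,5],
  [-6,-36,4,-0.8,5],
  [-6.5,-38,2,-0.8,5],
  [-6.5,-38.8,0,-0.8,5],
  [-6.5,-38.8,0,-0.8,5],
], squeeze=20)

```text
clock: 8.35
position: [0.5228, -0.2806, 0.2963]
ee_rot: [-2.993, -0.939, 0.007]
force: [-0.0, -0.4, 0.3]
width: 0.547
```

```bash
python3 - <<'E'
from m import *
s=dict(arm.observe());print(s['clock'],s['position'],s['ee_rot'],s['joints'].round(2))
for n in('scene','side'):
    im,d,_=grab(n,n+'2');C=cloud(n,d);r0=np.array([.589,.1075])
    M=(d>0)&(abs(C[...,2]-.268)<.009)&(np.hypot(C[...,0]-r0[0],C[...,1]-r0[1])<.03)
    H=(d>0)&(abs(C[...,2]-.21)<.006)&(np.hypot(C[...,0]-.612,C[...,1]-.2455)<.028)
    V=(d>0)&(abs(C[...,2]-.072)<.005)&(np.hypot(C[...,0]-.525,C[...,1]+.28)<.07)
    B=lambda M:((C[M].max(0)+C[M].min(0))/2).round(4) if M.any() else 'none'
    print(n,'peg',M.sum(),B(M),'hub',H.sum(),B(H),'valve',V.sum(),B(V))
im,d,_=grab('wrist','w2');C=cloud('wrist',d,s)
M=(d>0)&(abs(C[...,2]-.146)<.008)&(np.hypot(C[...,0]-.525,C[...,1]+.28)<.03)
V=(d>0)&(abs(C[...,2]-.072)<.004)&(np.hypot(C[...,0]-.525,C[...,1]+.28)<.07)
P=C[M];print('stem',len(P),(P.max(0)+P.min(0))/2,np.ptp(P,axis=0)) if len(P) else print('no stem')
print(len(C[V]),(C[V].max(0)+C[V].min(0))/2,np.ptp(C[V],axis=0)) if V.any() else 0
cv2.imwrite('pics/two.png',cv2.vconcat([cv2.resize(cv2.imread('pics/'+a+'.png'),(480,300)) for a in('w2','scene2')]))
E
```

```text
8.35 [ 0.52282574 -0.2805726   0.29626896] [-2.99260005 -0.93890687  0.00739295] [ 0.7   0.42 -0.41  1.62  0.18  1.15 -0.72]
scene peg 40 [0.5914 0.1063 0.2673] hub 117 [0.6143 0.2471 0.2097] valve 1305 [ 0.5262 -0.2787  0.072 ]
side peg 59 [0.5879 0.1094 0.2663] hub 257 [0.6094 0.2465 0.2087] valve 706 [ 0.5232 -0.2798  0.072 ]
stem 361 [ 0.52021401 -0.28245436  0.14194818] [0.01524205 0.01547861 0.00773802]
6307 [ 0.52084176 -0.28206929  0.07197732] [0.11819092 0.1184665  0.00795461]
```

View pics/two.png

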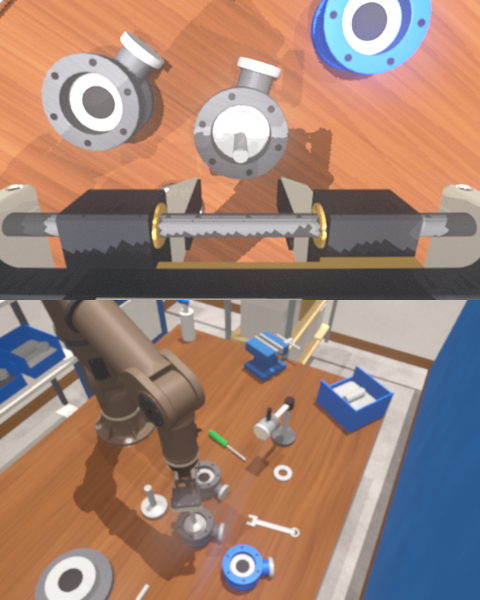

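The wrist view shows the plugged valve at about (240,130) with its stem at (240,150), and the empty valve at left (95,100). In the scene view the lamp points along the row toward the plugged valve. Peg–hub against valve–hub bearings give an aim error of about 0.4° in both cameras, which is good. Next I take the stem.

>>> carry_out([
  [-0.2,-0.15,-2,0,5],
  [-0.2,-0.15,-4.5,0,5],
  [-0.2,-0.15,-7,0,5],
  [-0.2,-0.15,-9,0,5],
  [-0.2,-0.15,-11,0,5],
  [-0.2,-0.15,-12.2,0,5],
  [-0.2,-0.15,-12.2,0,5],
  [-0.2,-0.15,-12.2,0,3],
  [-0.2,-0.15,-12.2,0,2.2],
  [-0.2,-0.15,-12.2,0,1],
  [-0.2,-0.15,-12.2,0,1],
  [-0.2,-0.15,-12.2,0,1],
  [-0.2,-0.15,-12.2,0,1],
  [-0.2,-0.15,-12.2,0,1],
  [-0.2,-0.15,-12.2,0,1],
  [-0.2,-0.15,-12.2,0,1],
], squeeze=10)

```text
clock: 10.1
position: [0.5236, -0.2799, 0.1784]
ee_rot: [-2.994, -0.946, -0.002]
force: [0.1, -0.0, 5.2]
width: 0.17
```

>>> carry_out([
  [0,0,0,0,1],
  [0,0,0,0,1],
  [0,0,0,0,1],
  [0,0,0,0,1],
  [0,0,0.3,0,1],
  [0,0,0.6,0,1],
  [0,0,1,0,1],
  [0,0,1,0,1],
  [0,0,1,0,1],
], squeeze=40)

```text
clock: 11.0
position: [0.5235, -0.2798, 0.1884]
ee_rot: [-2.994, -0.945, -0.001]
force: [-1.8, 0.4, -5.3]
width: 0.164
```

```bash
python3 - <<'E'
from m import *
s=dict(arm.observe());print(s)
for n in('scene','side'):
    im,d,_=grab(n,n+'3')
a=[cv2.imread('pics/scene3.png')[200:350,160:360],cv2.imread('pics/side3.png')[100:250,290:490]]
cv2.imwrite('pics/c3.png',cv2.resize(cv2.hconcat(a),None,fx=2,fy=2))
E
```

```text
{'clock': 11.0, 'joints': array([ 0.67662974,  0.52224691, -0.39262695,  1.74660432,  0.23966585,
        0.92058526, -0.77394262]), 'dq': array([-0.00199585,  0.0027369 ,  0.0009287 ,  0.00323167,  0.00064288,
       -0.00023536, -0.00144608]), 'joint_efforts': array([-1.25501843e-02, -6.98278284e+01, -6.27437308e+00, -2.86372250e+01,
       -7.41267926e-02, -1.02729566e-02,  8.18203232e-03]), 'position': array([ 0.52348698, -0.27984311,  0.18839565]), 'ee_rot': array([-2.99411062e+00, -9.45489259e-01, -1.45628774e-03]), 'force': array([-1.78496755,  0.35322443, -5.3042775 ]), 'ft_torque': array([-0.01983942, -0.00557833, -0.03798546]), 'width': 0.16395586381119506}
```

View pics/c3.png

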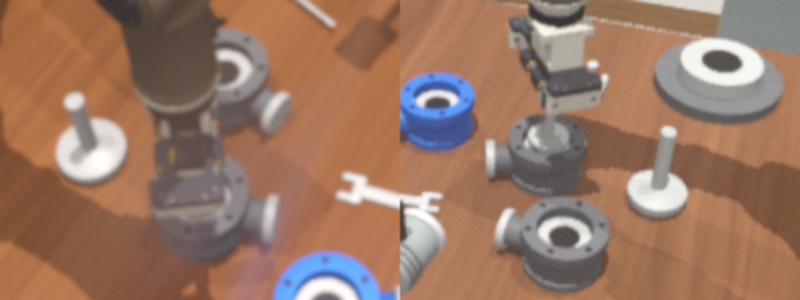

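The side crop shows the plug upright, held by its stem at (550,105) and just lifted in its recess. The force of -5.3 N corresponds to about 0.54 kg. At grip the TCP was at 0.1784 with the plug on its floor, so disc height 0.190 needs TCP z = 0.1784 + 0.128 = 0.3064. That is another 11.8 cm straight up.

>>> carry_out([
  [0,0,0.6,0,1],
  [0,0,1.3,0,1],
  [0,0,2,0,1],
  [0,0,2.8,0,1],
  [0,0,3.6,0,1],
  [0,0,4.5,0,1],
  [0,0,5.4,0,1],
  [0,0,6.3,0,1],
  [0,0,7.2,0,1],
  [0,0,8.1,0,1],
  [0,0,9,0,1],
  [0,0,9.8,0,1],
  [0,0,10.5,0,1],
  [0,0,11.1,0,1],
  [0,0,11.5,0,1],
  [0,0,11.8,0,1],
  [0,0,11.8,0,1],
  [0,0,11.8,0,1],
  [0,0,11.8,0,1],
  [0,0,11.8,0,1],
], squeeze=40)

```text
clock: 13.1
position: [0.5233, -0.2798, 0.306]
ee_rot: [-2.994, -0.945, -0.001]
force: [1.2, 0.6, -5.6]
width: 0.162
```

```bash
python3 - <<'E'
from m import *
for n in('scene','side'):
    im,d,_=grab(n,n+'4');C=cloud(n,d)
    r=np.hypot(C[...,0]-.5235,C[...,1]+.28)
    M=(d>0)&(r<.04)&(C[...,2]>.15)&(C[...,2]<.212)
    P=C[M]; print(n,len(P),'z pct',np.percentile(P[:,2],[1,5,50,95,99]).round(4),'xy',((P.max(0)+P.min(0))/2).round(4),np.ptp(P,axis=0).round(3))
s=arm.observe();print(s['clock'],s['position'],s['ee_rot'],s['force'].round(1),s['width'])
a=[cv2.imread('pics/scene4.png')[100:370,160:440],cv2.imread('pics/side4.png')[60:330,200:480]]
cv2.imwrite('pics/c4.png',cv2.resize(cv2.hconcat(a),None,fx=1.4,fy=1.4))
E
```

```text
scene 91 z pct [0.1865 0.1874 0.1943 0.1988 0.2003] xy [ 0.5358 -0.2968  0.1936] [0.037 0.028 0.015]
side 258 z pct [0.1824 0.1869 0.1974 0.2053 0.2107] xy [ 0.5209 -0.277   0.1956] [0.061 0.06  0.031]
13.2 [ 0.52336418 -0.27976849  0.30604357] [-2.99364250e+00 -9.45477058e-01 -7.56290727e-04] [ 1.3 -0.4 -5.7] 0.15948937553527354
```

View pics/c4.png

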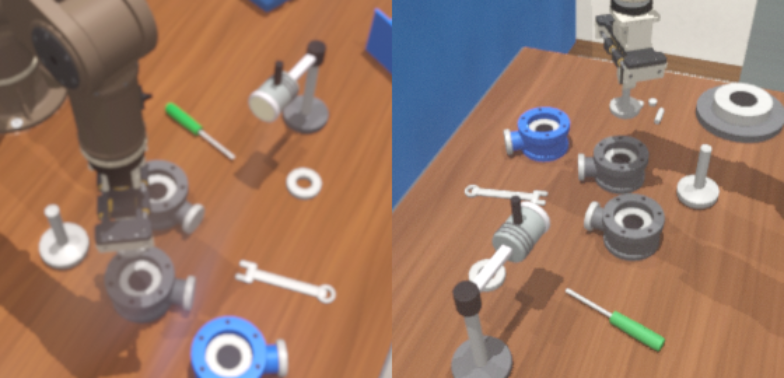

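The crops show the plug hanging upright above its valve (side crop disc at (625,105)) in line with the lamp. The tools, ring and both other bodies are undisturbed. One last check covers level and aim before handing in.

```bash
python3 - <<'E'
from m import *
f=np.load('pics/side4.npz');d=f['d'];C=cloud('side',d)
c=np.array([.521,-.279]);X=C[...,0]-c[0];Y=C[...,1]-c[1];r=np.hypot(X,Y)
M=(d>0)&(r<.033)&(r>.012)&(C[...,2]>.183)&(C[...,2]<.21)
A=np.c_[X[M],Y[M],r[M],np.ones(M.sum())];k=np.linalg.lstsq(A,C[M][:,2],rcond=None)[0]
print('tilt deg',np.degrees(k[:2]),'slope',k[2],'z at r=.031',k[3]+.031*k[2],M.sum())
for n in('scene','side'):
    f=np.load(f'pics/{n}4.npz');d=f['d'];C=cloud(n,d)
    def B(x,y,z,R,t=.007):
        M=(d>0)&(abs(C[...,2]-z)<t)&(np.hypot(C[...,0]-x,C[...,1]-y)<R);P=C[M];return ((P.max(0)+P.min(0))/2)[:2]
    p,h,v=B(.589,.1075,.268,.03),B(.612,.2465,.21,.028),B(.524,-.28,.072,.07,.005)
    g=lambda q:np.degrees(np.arctan2(*(q-h)[::-1]));print(n,p,h,v,'aim err deg',g(p)-g(v))
E
```

```text
tilt deg [ 1.03188408 -1.81811288] slope -0.5663457634366232 z at r=.031 0.19277236322405966 218
scene [0.59190477 0.10688976] [0.61412483 0.24568424] [ 0.52675092 -0.27873479] aim err deg 0.36372227828057646
side [0.58797209 0.10918212] [0.60997076 0.24643728] [ 0.52253709 -0.28069548] aim err deg 0.31202740884992863
```

```bash
python3 -c "
from cell import arm
s=arm.observe();print(s['clock'],s['position'],s['force'],abs(s['dq']).max());print(arm.sign_off())"
```

```text
13.2 [ 0.52336418 -0.27976849  0.30604357] [ 1.27913142 -0.38058884 -5.74614911] 0.0014654384211175168
the job is handed in; nothing more can be done
None
```

I swung the lamp about 59° anticlockwise by its handle until it pointed at the plugged valve (the one farther from the lamp), and let go of it there. I then took the plug by its stem, about 79 mm above its underside. I lifted it straight up and handed in at 13.2 s, still holding it.

Last checks:
- **Aim:** the lamp is about 0.3–0.4° off the valve's centre, and both fixed cameras agree.
- **Disc height:** about 0.1896 m from the arm's travel, against 0.190 m wanted. The camera depth readings are consistent with that.
- **Hold:** the arm was steady, and the tool carried about 5.7 N. That matches a plug of roughly 0.55–0.6 kg hanging free, touching nothing.
- **Level:** a rough fit to the disc in the side camera gave a tilt of 1–2°. That is within what a small centring error in the fit would cause, and the tool itself was vertical.
- **Other objects:** the last pictures show the tools, the ring and the other bodies undisturbed.

The fixed cameras disagreed with each other by 3–5 mm in x, but that did not affect the aim. One wrist-camera reading was a few millimetres off because its pose was read while the arm was still settling. Allowing for that settling, it agreed with the others.

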